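# Stack the marker cases square in the desk rack

## Robot

A 6-joint arm with a two-finger parallel gripper is mounted at the origin on the work surface. World frame = base frame: x ahead of the robot, y to its left, z up, the work surface at z = 0. Lengths are in mm, angles in rad, forces in N, time in s.
With the tool pointing down it reaches from about 400 to 925 mm from the base axis. Payload 12.5 kg.
Tool frame: the origin (TCP) lies at the very end of the fingers, on their centre line; the grasp point (between the pads) lies 19 mm behind it (env.grip_point_offset is the distance from the TCP to the grasp point, in mm); z points along the fingers, y is the direction in which the jaws open and shut (so a half turn about z gives the same grasp; the last joint's range is limited). The gripper opens to 95 mm and grips with 3 to 60 N. Pads are 20 mm wide; open, the fingers measure 119 mm over their backs; the gripper's body (75 mm by 180 mm) begins 59 mm behind the grasp point.
Start: joints at [-1.448, 0.491, 1.559, -0, 1.092, -0.106], TCP at [141.778, -608.725, 214.661] pointing down, gripper open.
Joint ranges: [-3.1, 3.1], [-0.84, 2.19], [0.05, 2.79], [-1.13, 4.28], [0.06, 2.93], [-2.69, 2.69]. Speed limits (rad/s): [2.22, 2.22, 2.79, 3.14, 3.14, 3.14].

## Interface

Orientations are given as [roll, pitch, yaw] about the fixed x, y, z axes, in that order (R = Rz(yaw) Ry(pitch) Rx(roll)).
In Python, from cell import env gives the robot as it stands.
- The arm moves only by the tool drive_tool, never from a script. Its argument "commands" is a list of rows, each an object of numbers: "dx", "dy", "dz": the shift along the world's x, y, z in mm; "yaw": the turn about the world's z in degrees. In form: [{"dx": .., "dy": .., "dz": .., "yaw": ..}, ...]. A call has 1 to 5 rows; each row shifts and turns the commanded pose from where the row before left it; what a row does not reach is not made up. A row lasts 1/12 s, in which the tool goes at most 41.7 mm and 7.16 degrees, less where a joint would pass 70% of its speed; a pose out of reach is approached as far as the arm can. A call with a gripper value outside its range is refused whole. "grip" is the opening, from 0 (shut) to 1 (fully open), set as the call begins (left out, the last holds). The fingers move at their own pace and stop on an object; the grip force is fixed at half the most. Time passes only in rows, so rows that do not move let the fingers close. It gives the time, the measured TCP pose, the force and the opening at its end, in the units of the state.
- env.state(): the state, without advancing time (a new reading comes with each control period).
- env.read_camera(name): name is "side" or "top" or "wrist"; returns the picture (480x640x3 uint8, red, green, blue); there is no depth.
- env.calibration(name): a dict with "intrinsics" (3x3 intrinsics, pixels), "rvec" (rotation vector, rad) and "tvec" (3), from world to camera coordinates, as OpenCV has them. Camera axes: x right, y down, z forward; pixel columns grow to the right and rows downward; lengths in mm; the calibration is good to about 2 mm. A picture is of the moment at which its call begins: read the wrist's pose just before it. calibration takes no time and is no camera call; for the wrist camera it gives the pose at the moment of the call.
- env.job_done(): hands the job in, once; it reports no verdict.
Trained networks look in the newest picture that a camera, given by its name, has taken for a name from the list of things; names that differ only in an ending like _2 or _b are one class to them, and where a whole thing is asked for, a point or a joint stands for the part that bears it (a point fixed in the world has none). Each returns a list of dicts, best first, with "conf" (0 to 1); they miss things now and then, are a little off and sometimes report something else, mostly with a low value. They report only what shows in the picture. A call takes as long as a camera call. They do not tell look-alikes from the thing itself.
- env.trace(query, camera): "pixels" (480x640 bool, what is visible of it) and "pixel" ([column, row] in pixels, amid what is visible of it).
- env.place_of(query, camera): "pixel" ([column, row] in pixels: a listed point, or the origin of a listed thing).
The state is a dict: "t": time; "joints": joint angles; "qvel": joint speeds; "tau": joint torques, N m; "eef_pos": TCP position; "tcp_rot": TCP orientation; "ft_force": force on the tool from outside, world axes, zero at the start; "moment": the same for the moment, N m; "opening": opening from 0.0 (shut) to 1.0 (fully open).
Only numpy, scipy, OpenCV 4.12 (cv2) and the standard library are available. Lean on these libraries where they do the work, as an engineer would, in place of code of your own. Each camera call takes 0.05 s, during which the arm holds its last target.

## Task

On the designer's desk, pull the rack's stiff sliding cheek fully open, then gently set the thick case on the case that already stands in the rack and the slim case on top, their ends in line with the case at the bottom. Then push the cheek back in until it presses the whole column flush against the rack's fixed end plate, snug but without a hard squeeze (under about 40 N on the end plate), and leave it there. Leave the toy cars, the eraser and the pen cup where they are.

Things in the scene. Friction and masses are not known exactly. Their poses are not given: they have to be found in the camera images.
- rack: case rack fixed to the desk: steel ground plate 110 mm (x) by 200 mm (y), 6 mm thick, with a rail 10 mm high, 12 mm wide along each long edge. Cases stand on the plate, lengthwise along rack x. Origin: under the plate's middle, at desk level; rack y runs from the sliding cheek to the fixed end plate. Its place and yaw vary
- end_plate: the rack's fixed upright aluminium end plate, 90 mm along rack x, 8 mm thick; its inner face is at rack y = +75 mm, its top 102 mm above the desk. This body's origin and axes are those of the rack
- cheek (a joint): slide position (m) of the cheek. It grows as the cheek is drawn away from the end plate (towards rack -y): the clear gap between cheek and end plate is 50 mm + this value. It starts part open (gap 84 to 96 mm); its stop is at 0.095 (gap 145 mm). The slide is stiff: it takes about 6 N to move, and stays where it is left
- cheek_face (a point): middle of the top edge of the sliding cheek's inner face, 102 mm above the desk, axes as the rack's. The cheek is an upright aluminium plate, 90 mm along rack x, 8 mm thick, with a low foot reaching 14 mm farther out and no handle: press on its inner face, above the bottom case, to open it and on its outer face to close it
- base_case_mid (a point): closed hard grey plastic case, the bottom of the column, 100 mm long (its x axis) by 60 mm wide (its y axis) by 36 mm high; this point is its centre, half-way up; it stands loose in the rack, 12 to 18 mm short of the end plate. Weighs 0.15 to 0.45 kg, the contents are unknown; grip it across its width
- thick_case_mid (a point): closed hard grey plastic case, the thickest, 100 mm long (its x axis) by 60 mm wide (its y axis) by 44 mm high; this point is its centre, half-way up; it lies on the desk at one side of the rack. Weighs 0.15 to 0.45 kg, the contents are unknown; grip it across its width
- slim_case_mid (a point): closed hard grey plastic case, the thinnest, 100 mm long (its x axis) by 60 mm wide (its y axis) by 30 mm high; this point is its centre, half-way up; it lies on the desk at the other side of the rack. Weighs 0.15 to 0.45 kg, the contents are unknown; grip it across its width
- car_a: toy car, 70 x 30 x 29 mm, origin under its middle; must stay where it is
- car_b: toy car, 70 x 30 x 29 mm, origin under its middle; must stay where it is
- car_c: toy car, 70 x 30 x 29 mm, origin under its middle; must stay where it is
- cup: round pen cup, 72 mm wide, 95 mm tall (pens to 160 mm), origin under its middle; must stay where it is
- eraser: block eraser 50 x 22 x 13 mm, origin under its middle; must stay where it is
Mind the look-alikes: they are no part of the job. What is shaped like the part that bears thick_case_mid but blue or red is not meant.

How it is judged (in metres and radians):
On the way, in this order (a step that is already met when the one before it is completed fails the run):
1. the sliding cheek is drawn fully open (within 7 mm of its stop) (value of joint cheek above 0.088 m), for 0.1 s.
2. the thick case rests on the bottom case and the slim case on the thick one, let go (z of base_case_mid in the frame of rack between 0.021 and 0.027 m and z of thick_case_mid in the frame of rack between 0.061 and 0.067 m and z of slim_case_mid in the frame of rack between 0.098 and 0.104 m and contact force between the fingers and slim_case below 0.1 N), for 0.2 s.
3. the cheek presses the whole column against the end plate (over 1 N on it, every case within 2.5 mm of flush) (contact force between end_plate and anything else above 1 N and value of joint cheek below 0.0125 m and y of each of base_case_mid, thick_case_mid, slim_case_mid in the frame of rack above 0.0425 m), for 0.02 s.
At the end, for the whole second after the job is handed in: Thick case on the bottom case, slim on the thick (heights within 3 mm), ends within 6 mm of the bottom case's, all three flush with the end plate (2 mm, 0.05 rad); cheek closed up to them (joint 0.010 within 1.8 mm); cases at rest (z of base_case_mid in the frame of rack between 0.021 and 0.027 m and z of thick_case_mid in the frame of rack between 0.061 and 0.067 m and z of slim_case_mid in the frame of rack between 0.098 and 0.104 m and y of base_case_mid in the frame of rack between 0.043 and 0.047 m and y of thick_case_mid in the frame of rack between 0.043 and 0.047 m and y of slim_case_mid in the frame of rack between 0.043 and 0.047 m and x of thick_case_mid in the frame of base_case_mid between -0.006 and 0.006 m and x of slim_case_mid in the frame of base_case_mid between -0.006 and 0.006 m and angle between the x axis of each of base_case_mid, thick_case_mid, slim_case_mid and the x axis of rack, either way round below 0.05 rad and value of joint cheek between 0.0082 and 0.0118 m and linear speed of each of base_case, thick_case, slim_case below 0.01 m/s); the robot touches nothing.
It fails at once if the end plate is pressed with more than 45 N (contact force between end_plate and anything else above 45 N).
It fails at once if a case is let go over the column more than 12 mm above its place (dropped) ((horizontal distance between thick_case_mid and base_case_mid below 0.05 m and z of thick_case_mid in the frame of rack above 0.076 m and contact force between the fingers and thick_case below 0.01 N) or (horizontal distance between slim_case_mid and base_case_mid below 0.05 m and z of slim_case_mid in the frame of rack above 0.113 m and contact force between the fingers and slim_case below 0.01 N)).
It fails at once if a toy car, the eraser or the pen cup is moved more than 20 mm (distance of any of car_a, car_b, car_c, cup, eraser from where it was at the start of the episode above 0.02 m).
It also fails if it takes over 72 s, if anything falls off the work surface, if the arm or the gripper's body presses on something with over 40 N, if the wrist force passes 120 N, or if a joint passes its speed limit or range.

## Working session

There is one attempt and no reset: what is moved stays moved. The work goes in short steps, Python scripts to look and compute and a tool call to move; the robot and the scene stay as the last step left them, time stands still between calls to the robot, and variables do not carry over. Pictures are saved under pics/ and viewed, and the job is handed in when it is done.

Besides the shell and the picture viewer there is one more tool, called after ">>>" as name(argument=value, ...), one argument or row to a line, values as JSON. drive_tool: Moves the arm, as the interface text tells. Its arguments: {"type":"object","properties":{"commands":{"type":"array"},"grip":{"type":"number"}},"required":["commands"]}

```bash
mkdir -p pics; ls; python3 - <<'E'
from cell import env
import cv2
print(env.state())
for n in ["top","side","wrist"]:
    im=env.read_camera(n); cv2.imwrite(f"pics/{n}0.png",im[:,:,::-1])
    print(n,env.calibration(n))
E
```

```text
pics
{'t': 0.0, 'joints': array([-1.44760859e+00,  4.91547875e-01,  1.55945701e+00, -2.69153908e-05,
        1.09172355e+00, -1.05594590e-01]), 'qvel': array([ 8.90922713e-05, -4.34384643e-04,  5.95362804e-04, -1.79885984e-04,
       -1.11192334e-03, -2.02506604e-05]), 'tau': array([-2.61935102e-04, -6.12633276e+01, -2.58179355e+01,  6.92469534e-02,
        4.81931702e-02, -9.19216541e-05]), 'eef_pos': array([ 141.73238825, -608.45556632,  214.0664138 ]), 'tcp_rot': array([-3.14046068e+00, -9.59713632e-05,  2.28794689e-01]), 'ft_force': array([ 0.23400747, -0.635145  , -0.96366123]), 'moment': array([ 0.02787313,  0.05077982, -0.06206993]), 'opening': 0.9973846884144665}
top {'intrinsics': array([[567.32674167,   0.        , 319.60429136],
       [  0.        , 567.32674167, 242.83176836],
       [  0.        ,   0.        ,   1.        ]]), 'rvec': array([ 2.06084629, -2.15212075,  0.23499237]), 'tvec': array([ 125.54717946,  480.66392695, 1165.5814727 ])}
side {'intrinsics': array([[506.62047731,   0.        , 318.68574132],
       [  0.        , 506.62047731, 237.20318031],
       [  0.        ,   0.        ,   1.        ]]), 'rvec': array([ 0.40319764, -2.79551999,  1.14107983]), 'tvec': array([ 475.86478936,   73.73873845, 1110.13854547])}
wrist {'intrinsics': array([[409.56195405,   0.        , 320.75319236],
       [  0.        , 409.56195405, 233.57689695],
       [  0.        ,   0.        ,   1.        ]]), 'rvec': array([-2.30184577,  1.82897375,  0.22865229]), 'tvec': array([-623.83923358,  -27.42156691,  390.16858839])}
```

View pics/top0.png

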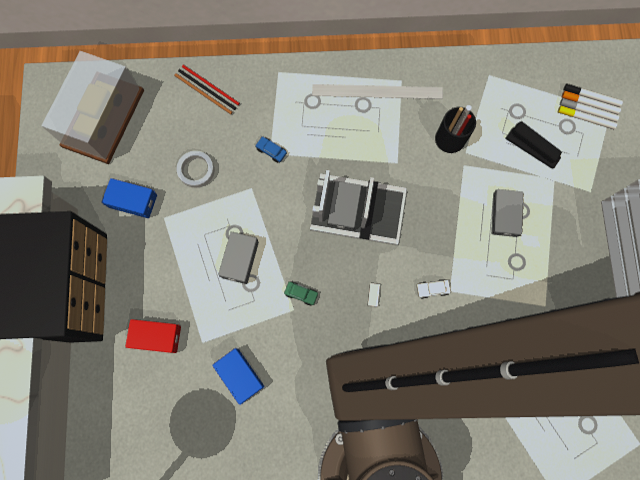

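View pics/side0.png

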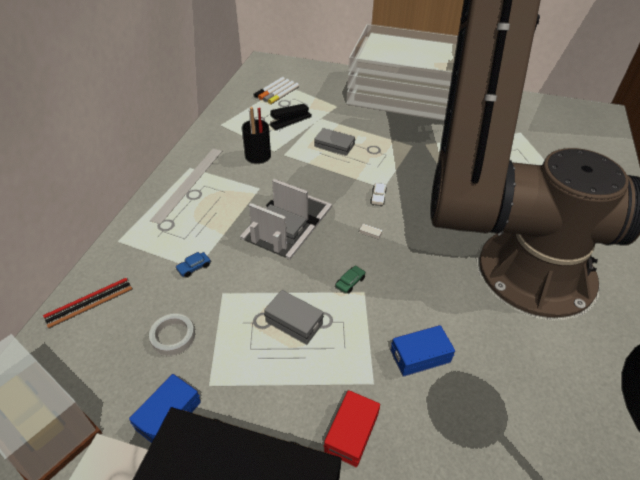

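View pics/wrist0.png

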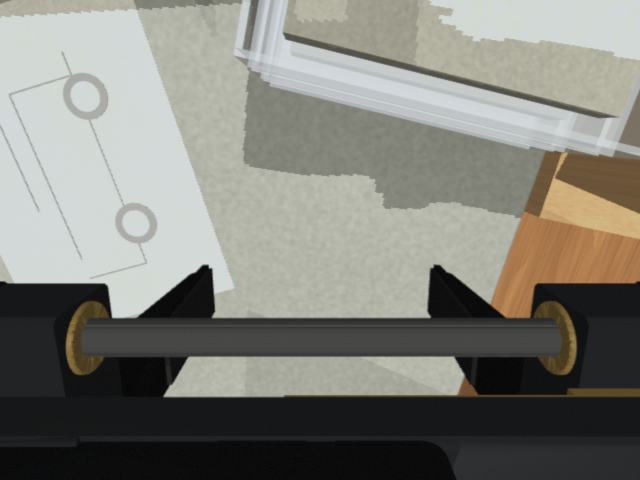

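```bash
cat > h.py <<'E'
from cell import env
import cv2, numpy as np
def cal(n):
    c=env.calibration(n); R=cv2.Rodrigues(np.array(c['rvec'],float))[0]; return np.array(c['intrinsics']),R,np.array(c['tvec'],float)
def ray(n,px,c=None):
    K,R,t=c or cal(n)
    d=R.T@np.linalg.inv(K)@np.array([px[0],px[1],1.]); o=-R.T@t
    return o,d
def atz(n,px,z,c=None):
    o,d=ray(n,px,c); return o+d*(z-o[2])/d[2]
def proj(n,P,c=None):
    K,R,t=c or cal(n); q=(R@np.asarray(P,float).reshape(-1,3).T).T+t; q=q@K.T; return q[:,:2]/q[:,2:]
def tri(l):
    A=np.zeros((3,3));b=np.zeros(3)
    for n,px in l:
        o,d=ray(n,px); d=d/np.linalg.norm(d); M=np.eye(3)-np.outer(d,d); A+=M;b+=M@o
    return np.linalg.solve(A,b)
E
python3 - <<'E'
from h import *
Z=dict(rack=0,cheek_face=102,base_case_mid=24,thick_case_mid=22,slim_case_mid=15,car_a=0,cup=0,eraser=0)
for q,z in Z.items():
    for n in ("top","side"):
        for d in env.place_of(q,n)[:4]:
            if d['conf']>.2: print(q,n,round(d['conf'],2),np.round(d['pixel'],1),np.round(atz(n,d['pixel'],z),1))
print(env.state()['t'])
E
```

```text
rack top 0.69 [359.2 206.5] [578.2  10.5   0. ]
rack side 0.94 [288.2 219.3] [571.   2.   0.]
cheek_face top 0.94 [366.8 197.5] [567.7   2.  102. ]
cheek_face side 0.83 [289.1 185.2] [567.5  -4.  102. ]
base_case_mid top 0.97 [345.3 209.5] [565.7  43.9  24. ]
base_case_mid side 0.95 [282.5 227.8] [565.8  56.1  24. ]
thick_case_mid top 0.97 [153.  335.4] [306.4 467.2  22. ]
thick_case_mid top 0.9 [236.4 376. ] [214.6 290.8  22. ]
thick_case_mid top 0.73 [127.6 199.6] [610.5 530.4  22. ]
thick_case_mid top 0.57 [237.8 256.7] [469.2 284.9  22. ]
thick_case_mid side 0.81 [164.5 411.7] [612.9 528.5  22. ]
thick_case_mid side 0.8 [293.1 316.8] [466.  282.7  22. ]
thick_case_mid side 0.74 [350.9 425.6] [306.1 463.   22. ]
thick_case_mid side 0.61 [421.1 347.9] [215.4 281.2  22. ]
slim_case_mid top 0.78 [504.  212.7] [ 545.3 -311.7   15. ]
slim_case_mid side 0.75 [332.3 139.9] [ 549.9 -324.7   15. ]
slim_case_mid side 0.58 [280.5 225.7] [575.8  42.4  15. ]
car_a top 0.85 [301.1 296.8] [377.8 150.    0. ]
car_a top 0.73 [430.4 286. ] [ 389.4 -135.7    0. ]
car_a top 0.61 [272.1 152. ] [718.6 205.3   0. ]
car_a side 0.96 [349.9 284. ] [382. 153.   0.]
car_a side 0.56 [195.2 265.6] [719.  200.1   0. ]
car_a side 0.51 [378. 199.] [ 379.1 -133.1    0. ]
cup top 0.95 [452.6 139.6] [ 730.9 -217.     0. ]
cup side 0.93 [258.5 155.6] [ 729.5 -214.4    0. ]
eraser top 0.78 [372.2 298.5] [367.3  -5.8   0. ]
eraser side 0.76 [370.7 232.9] [371.6 -10.2   0. ]
0.95
```

```bash
python3 - <<'E'
from h import *
K,R,t=cal("wrist"); print(-R.T@t, R.T[:,2], R.T[:,0])
# rack orientation via top trace rect
for q in ("rack","thick_case_mid","slim_case_mid","base_case_mid"):
  for d in env.trace(q,"top")[:4]:
    m=d['pixels'].astype(np.uint8); ys,xs=np.nonzero(m)
    pts=np.array([atz("top",(x,y),{'rack':10,'thick_case_mid':44,'slim_case_mid':30,'base_case_mid':42}[q])[:2] for x,y in zip(xs,ys)],np.float32)
    print(q,round(d['conf'],2),d['pixel'],len(xs),cv2.minAreaRect(pts))
E
```

```text
[ 208.13753666 -592.61807381  384.74944192] [-0.23860341 -0.05508359 -0.96955361] [ 2.25847080e-01 -9.74162739e-01 -2.34648964e-04]Traceback (most recent call last):
  File "<stdin>", line 7, in <module>
  File "h.py", line 10, in atz
    o,d=ray(n,px,c); return o+d*(z-o[2])/d[2]
        ~~~^^^^^^^^
  File "h.py", line 6, in ray
    K,R,t=c or cal(n)
               ~~~^^^
  File "h.py", line 4, in cal
    c=env.calibration(n); R=cv2.Rodrigues(np.array(c['rvec'],float))[0]; return np.array(c['intrinsics']),R,np.array(c['tvec'],float)
ValueError: time passes only in moves, steps and waits
```

>>> drive_tool(
  commands=[
    {"dx": 33,"dy": 24,"dz": 10},
    {"dx": 33,"dy": 24,"dz": 10},
    {"dx": 33,"dy": 24,"dz": 10},
    {"dx": 33,"dy": 24,"dz": 0},
    {"dx": 33,"dy": 24,"dz": 0},
  ],
  grip=1,
)

```text
invalid input
```

>>> drive_tool(
  commands=[
    {"dx": 33,"dy": 24},
    {"dx": 33,"dy": 24},
    {"dx": 33,"dy": 24},
    {"dx": 33,"dy": 24},
    {"dx": 33,"dy": 24},
  ],
)

```text
invalid input
```

>>> drive_tool(
  commands=[
    {"dx": 33,"dy": 24},
    {"dx": 33,"dy": 24},
    {"dx": 0,"dy": 0},
  ],
)

```text
invalid input
```

```bash
sed -i 's/^def cal(n):/import functools\n@functools.lru_cache(None)\ndef cal(n):/' h.py; python3 - <<'E'
from h import *
cal("wrist");cal("top")
H={'rack':10,'thick_case_mid':44,'slim_case_mid':30,'base_case_mid':42}
print(env.state()['t'],env.state()['eef_pos'],env.state()['tcp_rot'])
im=env.read_camera("wrist"); cv2.imwrite("pics/w1.png",im[:,:,::-1])
for n,q in (("top","rack"),("wrist","slim_case_mid")):
  for d in env.trace(q,n)[:2]:
    m=d['pixels'].astype(np.uint8); ys,xs=np.nonzero(m)
    pts=np.array([atz(n,(x,y),H[q])[:2] for x,y in zip(xs,ys)],np.float32)
    print(n,q,round(d['conf'],2),d['pixel'],len(xs),cv2.minAreaRect(pts))
for d in env.place_of("slim_case_mid","wrist")[:2]: print(d,atz("wrist",d['pixel'],15))
E
```

```text
1.0 [ 141.7754759  -608.7036966   214.66555597] [3.14154158e+00 1.80037647e-05 2.28833456e-01]
top rack 0.95 [367.8, 211.6] 3967 ((575.8572387695312, 13.670303344726562), (205.13380432128906, 147.51812744140625), 77.51875305175781)
top rack 0.48 [431.2, 284.2] 517 ((383.427001953125, -138.88157653808594), (36.36943817138672, 74.85993957519531), 2.954582929611206)
```

View pics/w1.png

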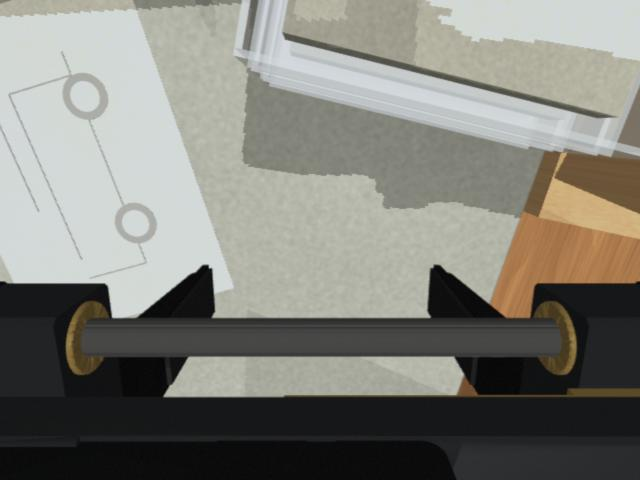

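The picture is unchanged (the moves were refused as invalid). I'll give all four keys in each row.

>>> drive_tool(
  commands=[
    {"dx": 33,"dy": 24,"dz": 10,"yaw": 0},
    {"dx": 33,"dy": 24,"dz": 10,"yaw": 0},
    {"dx": 33,"dy": 24,"dz": 10,"yaw": 0},
    {"dx": 33,"dy": 24,"dz": 0,"yaw": 0},
    {"dx": 33,"dy": 24,"dz": 0,"yaw": 0},
  ],
  grip=1,
)

```text
t: 1.62
eef_pos: [307.2, -488.2, 245.2]
tcp_rot: [3.14, -0.0, 0.228]
ft_force: [0.3, -1.1, -0.2]
opening: 1.001
```

>>> drive_tool(
  commands=[
    {"dx": 28,"dy": 30,"dz": 10,"yaw": 0},
    {"dx": 28,"dy": 30,"dz": 10,"yaw": 0},
    {"dx": 28,"dy": 30,"dz": 10,"yaw": 0},
    {"dx": 28,"dy": 30,"dz": 0,"yaw": 0},
    {"dx": 28,"dy": 30,"dz": 0,"yaw": 0},
  ],
)

```text
t: 2.03
eef_pos: [446.0, -339.0, 274.8]
tcp_rot: [3.14, -0.001, 0.229]
ft_force: [1.2, -1.7, 0.8]
opening: 1.005
```

```bash
cat > look.py <<'E'
import sys
from h import *
H={'rack':10,'thick_case_mid':44,'slim_case_mid':30,'base_case_mid':42}
name=sys.argv[1]
c=cal("wrist")
s=env.state();print(s['t'],s['eef_pos'],s['tcp_rot'])
im=env.read_camera("wrist"); cv2.imwrite(f"pics/{name}.png",im[:,:,::-1])
np.savez(f"pics/{name}.npz",K=c[0],R=c[1],t=c[2])
for q in sys.argv[2:]:
  for d in env.trace(q,"wrist")[:2]:
    m=d['pixels'].astype(np.uint8); ys,xs=np.nonzero(m)
    pts=np.array([atz("wrist",(x,y),H.get(q,0),c)[:2] for x,y in zip(xs,ys)],np.float32)
    print(q,round(d['conf'],2),d['pixel'],len(xs),cv2.minAreaRect(pts))
  for d in env.place_of(q,"wrist")[:2]: print(q,d,atz("wrist",d['pixel'],{'thick_case_mid':22,'slim_case_mid':15,'base_case_mid':24,'cheek_face':102}.get(q,0),c))
E
python3 look.py w1 slim_case_mid
```

```text
2.0333 [ 446.03916424 -338.98400219  274.84657801] [ 3.14018941e+00 -8.46724383e-04  2.28672907e-01]
slim_case_mid 0.91 [321.9, 94.4] 6774 ((542.6194458007812, -318.269287109375), (60.17751693725586, 101.36463928222656), 81.2588882446289)
slim_case_mid {'pixel': [319.3, 97.6], 'conf': 0.58} [ 543.0198208  -314.53258254   15.        ]
```

View pics/w1.png

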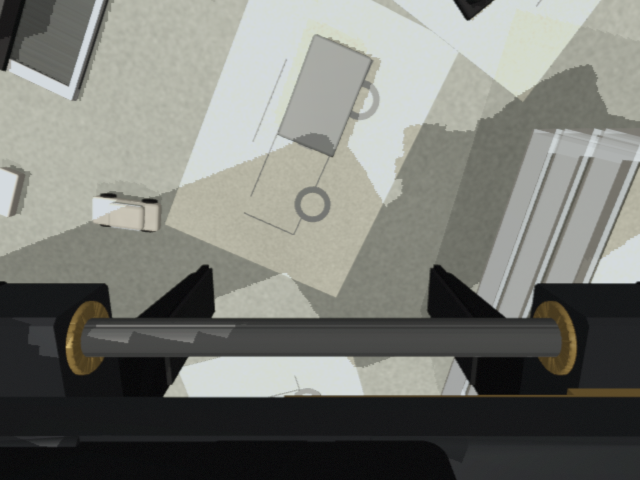

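Slim case seen whole at about (325,95). On to the rack.

>>> drive_tool(
  commands=[
    {"dx": 0,"dy": 39,"dz": 5,"yaw": -5},
    {"dx": 0,"dy": 39,"dz": 5,"yaw": -5},
    {"dx": 0,"dy": 39,"dz": 5,"yaw": -5},
    {"dx": 0,"dy": 39,"dz": 5,"yaw": -5},
    {"dx": 0,"dy": 39,"dz": 5,"yaw": -5.6},
  ],
)

```text
t: 2.6
eef_pos: [444.0, -145.0, 299.2]
tcp_rot: [3.141, -0.0, -0.224]
ft_force: [1.5, -0.2, 0.2]
opening: 1.0
```

>>> drive_tool(
  commands=[
    {"dx": 0,"dy": 38,"dz": 0,"yaw": 0},
    {"dx": 0,"dy": 38,"dz": 0,"yaw": 0},
    {"dx": 0,"dy": 38,"dz": 0,"yaw": 0},
    {"dx": 0,"dy": 35,"dz": 0,"yaw": 0},
    {"dx": 0,"dy": 0,"dz": 0,"yaw": 0},
  ],
  grip=0,
)

```text
t: 3.02
eef_pos: [444.2, 6.8, 299.2]
tcp_rot: [-3.141, -0.0, -0.215]
ft_force: [0.5, 0.1, 0.9]
opening: 0.704
```

```bash
python3 look.py w2 rack base_case_mid cheek_face end_plate
```

```text
3.0167 [444.22894506   6.81942636 299.24438653] [-3.14086282e+00 -1.47561246e-04 -2.15384477e-01]
rack 0.9 [309.0, 67.9] 20242 ((573.4354248046875, 19.144134521484375), (214.28170776367188, 137.83607482910156), 76.85762023925781)
rack 0.51 [604.6, 42.5] 5375 ((533.7893676757812, -316.6468811035156), (69.84496307373047, 83.50079345703125), 82.7366943359375)
rack {'pixel': [288.6, 75.2], 'conf': 0.77} [574.32863094  14.60340266   0.        ]
base_case_mid 0.94 [255.9, 76.0] 6791 ((572.3635864257812, 44.176246643066406), (61.84163284301758, 99.93266296386719), 77.3679428100586)
base_case_mid {'pixel': [257.6, 81.5], 'conf': 0.8} [572.00291958  45.94770752  24.        ]
cheek_face 0.6 [310.9, 69.1] 3357 ((568.5537109375, -6.860359191894531), (27.531423568725586, 140.59359741210938), 77.64661407470703)
cheek_face {'pixel': [299.8, 65.2], 'conf': 0.83} [566.15567594  -1.18404403 102.        ]
end_plate 0.64 [199.9, 66.8] 3683 ((605.252197265625, 104.32450866699219), (40.3251838684082, 114.59080505371094), 76.85762023925781)
```

View pics/w2.png

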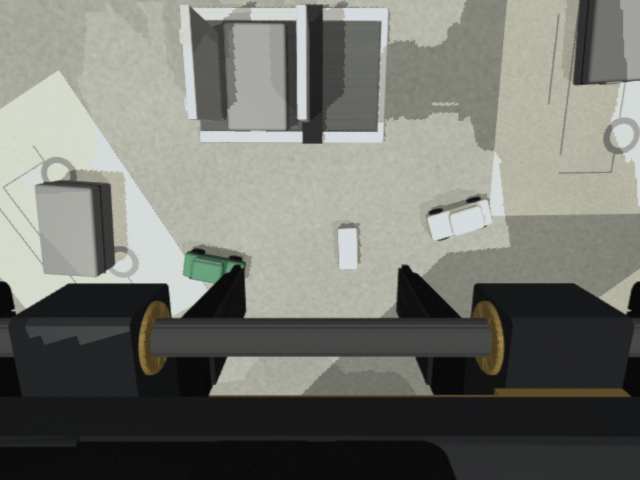

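```bash
python3 - <<'E'
import cv2
im=cv2.imread("pics/w2.png"); cv2.imwrite("pics/w2z.png",cv2.resize(im[0:150,170:400],None,fx=3.4,fy=3.4,interpolation=cv2.INTER_CUBIC))
E
```

```text
(no output)
```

View pics/w2z.png

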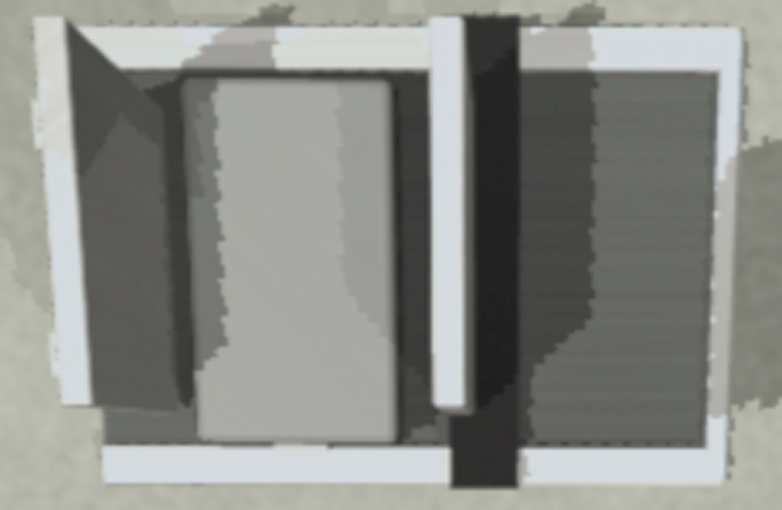

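```bash
python3 - <<'E'
import numpy as np
def atz(px,z,f):
    d=np.load(f);K,R,t=d['K'],d['R'],d['t'];v=R.T@np.linalg.inv(K)@np.array([px[0],px[1],1.]);o=-R.T@t;return (o+v*(z-o[2])/v[2])[:2]
f="pics/w2.npz"
def P(zx,zy,z): return atz((170+zx/3.4,zy/3.4),z,f)
def ang(a,b): d=b-a; return np.degrees(np.arctan2(d[1],d[0])),np.hypot(*d)
def show(n,L,z):
    Q=[P(*l,z) for l in L]; print(n,[np.round(q,1) for q in Q],[np.round(ang(Q[i],Q[(i+1)%len(Q)]),1) for i in range(len(Q))],np.round(np.mean(Q,0),1)); return Q
show("rack",[(742,27),(724,484),(103,484)],10)
show("rack16",[(742,27),(724,484),(103,484)],16)
e=show("end in/out",[(92,404),(67,18),(35,17),(62,404)],102)
c=show("cheek",[(433,407),(430,17),(463,17),(466,407)],102)
b=show("base",[(198,440),(183,80),(389,80),(396,441)],42)
f="pics/w1.npz"
Q=[atz(p,30,f) for p in [(279,135),(317,35),(372,58),(333,157)]]
print("slim",np.round(Q,1).tolist(),[np.round(ang(Q[i],Q[(i+1)%4]),1) for i in range(4)],np.mean(Q,0))
E
```

```text
rack [array([613.6, -99.7]), array([483.6, -70.6]), array([526.5, 124.8])] [array([167.4, 133.3]), array([ 77.6, 200.1]), array([-68.8, 240.7])] [541.3 -15.2]
rack16 [array([612.3, -98.4]), array([483.9, -69.8]), array([526.3, 123. ])] [array([167.4, 131.5]), array([ 77.6, 197.4]), array([-68.8, 237.6])] [540.9 -15.1]
end in/out [array([543.1,  95.4]), array([629.6,  75.7]), array([631.4,  83.1]), array([544.7, 102.8])] [array([-12.8,  88.7]), array([76. ,  7.6]), array([167.2,  88.9]), array([-102.4,    7.6])] [587.2  89.3]
cheek [array([523.7,  10.9]), array([611.2,  -8.9]), array([609.5, -16.6]), array([521.9,   2.7])] [array([-12.7,  89.6]), array([-102.4,    7.9]), array([167.6,  89.6]), array([77.6,  8.4])] [566.6  -3. ]
base [array([531.6,  84.3]), array([626.9,  62.1]), array([614.5,   5.7]), array([518.7,  26.8])] [array([-13.1,  97.8]), array([-102.4,   57.7]), array([167.6,  98.1]), array([77.3, 58.9])] [572.9  44.7]
slim [[498.8, -284.0], [595.5, -300.3], [587.8, -355.2], [490.1, -340.8]] [array([-9.5, 98. ]), array([-98. ,  55.5]), array([171.6,  98.8]), array([81.2, 57.5])] [ 543.05060324 -320.08838111]
```

>>> drive_tool(
  commands=[
    {"dx": 33,"dy": 6,"dz": 0,"yaw": 0},
    {"dx": 33,"dy": 6,"dz": 0,"yaw": 0},
    {"dx": 33,"dy": 7,"dz": -10,"yaw": 0},
    {"dx": 31,"dy": 6,"dz": -20,"yaw": 0},
    {"dx": 0,"dy": 0,"dz": -35,"yaw": 0},
  ],
)

```text
t: 3.88
eef_pos: [580.3, 28.4, 234.8]
tcp_rot: [-3.14, -0.007, -0.218]
ft_force: [0.5, -0.1, -0.3]
opening: 0.014
```

>>> drive_tool(
  commands=[
    {"dx": 0,"dy": 0,"dz": -40,"yaw": 0},
    {"dx": 0,"dy": 0,"dz": -34,"yaw": 0},
    {"dx": 0,"dy": 0,"dz": 0,"yaw": 0},
  ],
)

```text
t: 4.13
eef_pos: [572.1, 28.0, 154.0]
tcp_rot: [3.14, 0.01, -0.219]
ft_force: [-0.3, 0.7, 0.1]
opening: 0.001
```

>>> drive_tool(
  commands=[
    {"dx": 0,"dy": 3,"dz": -30,"yaw": 0},
    {"dx": 0,"dy": 0,"dz": -34,"yaw": 0},
    {"dx": 0,"dy": 0,"dz": -28,"yaw": 0},
    {"dx": 0,"dy": 0,"dz": 0,"yaw": 0},
  ],
)

```text
t: 4.47
eef_pos: [573.5, 31.1, 65.3]
tcp_rot: [3.141, 0.005, -0.219]
ft_force: [-0.7, -0.7, 0.2]
opening: 0.006
```

>>> drive_tool(
  commands=[
    {"dx": -2,"dy": -9,"dz": 0,"yaw": 0},
    {"dx": -2,"dy": -9,"dz": 0,"yaw": 0},
    {"dx": -2,"dy": -9,"dz": 0,"yaw": 0},
    {"dx": -2,"dy": -9,"dz": 0,"yaw": 0},
    {"dx": -2,"dy": -9,"dz": 0,"yaw": 0},
  ],
)

```text
t: 4.88
eef_pos: [566.0, -14.4, 70.4]
tcp_rot: [-3.14, -0.004, -0.219]
ft_force: [3.5, 7.4, 0.3]
opening: 0.004
```

>>> drive_tool(
  commands=[
    {"dx": -2,"dy": -9,"dz": 0,"yaw": 0},
    {"dx": -2,"dy": -8,"dz": 0,"yaw": 0},
    {"dx": -1,"dy": -7,"dz": 0,"yaw": 0},
    {"dx": -1,"dy": -4,"dz": 0,"yaw": 0},
    {"dx": 0,"dy": 0,"dz": 0,"yaw": 0},
  ],
)

```text
t: 5.3
eef_pos: [559.6, -43.0, 70.3]
tcp_rot: [-3.141, -0.003, -0.219]
ft_force: [0.5, -0.4, -0.2]
opening: 0.004
```

>>> drive_tool(
  commands=[
    {"dx": -0.4,"dy": -2,"dz": 0,"yaw": 0},
    {"dx": 0,"dy": -1.5,"dz": 0,"yaw": 0},
    {"dx": 0,"dy": 0,"dz": 0,"yaw": 0},
  ],
)

```text
t: 5.55
eef_pos: [559.1, -45.4, 69.6]
tcp_rot: [-3.141, -0.002, -0.218]
ft_force: [1.0, 2.6, 3.7]
opening: 0.005
```

>>> drive_tool(
  commands=[
    {"dx": -0.4,"dy": -2,"dz": 0,"yaw": 0},
    {"dx": 0,"dy": -1,"dz": 0,"yaw": 0},
  ],
)

```text
t: 5.72
eef_pos: [558.6, -47.4, 69.4]
tcp_rot: [-3.14, -0.002, -0.219]
ft_force: [2.4, 19.2, 8.3]
opening: 0.005
```

>>> drive_tool(
  commands=[
    {"dx": -0.2,"dy": -1,"dz": 0,"yaw": 0},
    {"dx": 0,"dy": 0,"dz": 0,"yaw": 0},
  ],
)

```text
t: 5.88
eef_pos: [558.6, -47.4, 69.4]
tcp_rot: [-3.139, -0.002, -0.219]
ft_force: [3.5, 20.5, 7.7]
opening: 0.008
```

At the stop (20 N, no motion). Backing off and going to look at the thick case.

>>> drive_tool(
  commands=[
    {"dx": 2,"dy": 8,"dz": 5,"yaw": 0},
    {"dx": 0,"dy": 0,"dz": 38,"yaw": 0},
    {"dx": 0,"dy": 0,"dz": 40,"yaw": 0},
    {"dx": -15,"dy": 25,"dz": 25,"yaw": 0},
    {"dx": -18,"dy": 34,"dz": 10,"yaw": 0},
  ],
  grip=0,
)

```text
t: 6.3
eef_pos: [528.4, 16.6, 190.1]
tcp_rot: [-3.142, -0.006, -0.221]
ft_force: [-0.1, 1.4, 0.4]
opening: 0.004
```

>>> drive_tool(
  commands=[
    {"dx": -18,"dy": 36,"dz": 5,"yaw": 0},
    {"dx": -18,"dy": 36,"dz": 5,"yaw": 0},
    {"dx": -18,"dy": 36,"dz": 5,"yaw": 0},
    {"dx": -18,"dy": 36,"dz": 5,"yaw": 0},
    {"dx": -18,"dy": 36,"dz": 5,"yaw": 0},
  ],
  grip=1,
)

```text
t: 6.72
eef_pos: [435.7, 199.0, 212.1]
tcp_rot: [3.142, -0.001, -0.218]
ft_force: [0.4, 1.0, 0.8]
opening: 0.297
```

>>> drive_tool(
  commands=[
    {"dx": -18,"dy": 36,"dz": 5,"yaw": 0},
    {"dx": -18,"dy": 30,"dz": 5,"yaw": 0},
    {"dx": 0,"dy": 5,"dz": 5,"yaw": 0},
    {"dx": 0,"dy": 0,"dz": 0,"yaw": 0},
  ],
)

```text
t: 7.05
eef_pos: [400.5, 270.4, 227.4]
tcp_rot: [-3.141, -0.002, -0.215]
ft_force: [0.8, 0.2, 0.7]
opening: 0.575
```

```bash
python3 look.py w3 thick_case_mid cheek_face
```

```text
7.05 [400.45726267 270.35852263 227.44643657] [-3.14050068e+00 -2.04363602e-03 -2.14732638e-01]
thick_case_mid 0.96 [290.6, 132.6] 8649 ((466.20281982421875, 282.57305908203125), (61.74846267700195, 100.14854431152344), 73.49668884277344)
thick_case_mid 0.82 [336.9, 379.6] 3558 ((235.26895141601562, 284.34808349609375), (105.29473876953125, 41.8570556640625), 77.69458770751953)
thick_case_mid {'pixel': [343.9, 384.5], 'conf': 0.92} [211.34781229 287.9963734   22.        ]
thick_case_mid {'pixel': [292.0, 138.0], 'conf': 0.67} [466.30365621 283.13834772  22.        ]
```

View pics/w3.png

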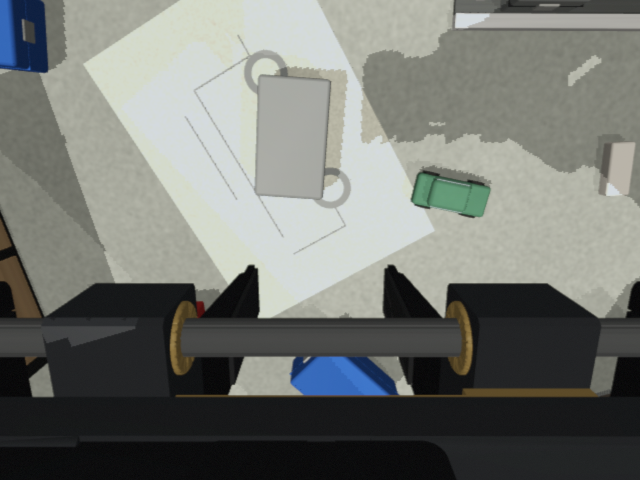

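Thick case whole at (292,137) in the picture, grey and undisturbed. Moving over it.

>>> drive_tool(
  commands=[
    {"dx": 33,"dy": 6,"dz": -10,"yaw": -3.5},
    {"dx": 33,"dy": 6,"dz": -20,"yaw": 0},
    {"dx": 0,"dy": 0,"dz": -35,"yaw": 0},
    {"dx": 0,"dy": 0,"dz": -30,"yaw": 0},
    {"dx": 0,"dy": 0,"dz": 0,"yaw": 0},
  ],
)

```text
t: 7.72
eef_pos: [465.3, 278.7, 125.9]
tcp_rot: [3.136, 0.007, -0.281]
ft_force: [-0.6, -0.5, -1.0]
opening: 0.997
```

>>> drive_tool(
  commands=[
    {"dx": 1,"dy": 4,"dz": -35,"yaw": 0},
    {"dx": 0,"dy": 0,"dz": -35,"yaw": 0},
    {"dx": 0,"dy": 0,"dz": -25,"yaw": 0},
    {"dx": 0,"dy": 0,"dz": -12,"yaw": 0},
    {"dx": 0,"dy": 0,"dz": 0,"yaw": 0},
  ],
)

```text
t: 8.13
eef_pos: [467.6, 284.0, 22.8]
tcp_rot: [3.139, 0.003, -0.28]
ft_force: [0.8, 0.2, 0.8]
opening: 1.003
```

>>> drive_tool(
  commands=[
    {"dx": 0,"dy": -1,"dz": -10,"yaw": 0},
    {"dx": 0,"dy": 0,"dz": 0,"yaw": 0},
    {"dx": 0,"dy": 0,"dz": 0,"yaw": 0},
  ],
)

```text
t: 8.38
eef_pos: [468.3, 283.9, 14.9]
tcp_rot: [-3.141, -0.001, -0.279]
ft_force: [-0.4, -0.3, 0.2]
opening: 0.998
```

>>> drive_tool(
  commands=[
    {"dx": 0,"dy": 0,"dz": 0,"yaw": 0},
    {"dx": 0,"dy": 0,"dz": 0,"yaw": 0},
    {"dx": 0,"dy": 0,"dz": 0,"yaw": 0},
    {"dx": 0,"dy": 0,"dz": 0,"yaw": 0},
    {"dx": 0,"dy": 0,"dz": 0,"yaw": 0},
  ],
  grip=0,
)

```text
t: 8.8
eef_pos: [467.9, 284.0, 14.3]
tcp_rot: [-3.141, -0.0, -0.279]
ft_force: [-0.1, -0.1, -0.5]
opening: 0.706
```

>>> drive_tool(
  commands=[
    {"dx": 0,"dy": 0,"dz": 0,"yaw": 0},
    {"dx": 0,"dy": 0,"dz": 0,"yaw": 0},
    {"dx": 0,"dy": 0,"dz": 0,"yaw": 0},
  ],
)

```text
t: 9.05
eef_pos: [467.7, 283.9, 14.1]
tcp_rot: [3.141, 0.0, -0.279]
ft_force: [-0.5, -1.1, 4.3]
opening: 0.631
```

Gripped (opening 0.631 ≈ 60 mm).

>>> drive_tool(
  commands=[
    {"dx": 0,"dy": 0,"dz": 15,"yaw": 0},
    {"dx": 0,"dy": 0,"dz": 35,"yaw": 0},
    {"dx": 0,"dy": 0,"dz": 38,"yaw": 0},
    {"dx": 0,"dy": 0,"dz": 38,"yaw": 3.6},
    {"dx": 5,"dy": -10,"dz": 30,"yaw": 0},
  ],
)

```text
t: 9.47
eef_pos: [472.3, 274.9, 172.4]
tcp_rot: [-3.141, -0.001, -0.212]
ft_force: [0.6, 0.3, -2.6]
opening: 0.629
```

>>> drive_tool(
  commands=[
    {"dx": 15,"dy": -35,"dz": 10,"yaw": 0},
    {"dx": 15,"dy": -36,"dz": 0,"yaw": 0},
    {"dx": 15,"dy": -36,"dz": 0,"yaw": 0},
    {"dx": 15,"dy": -36,"dz": 0,"yaw": 0},
    {"dx": 15,"dy": -35,"dz": 0,"yaw": 0},
  ],
)

```text
t: 9.88
eef_pos: [548.0, 94.2, 179.9]
tcp_rot: [3.142, 0.0, -0.216]
ft_force: [0.9, 0.5, -1.9]
opening: 0.629
```

>>> drive_tool(
  commands=[
    {"dx": 12,"dy": -30,"dz": 0,"yaw": 0},
    {"dx": 12,"dy": -25,"dz": 0,"yaw": 0},
    {"dx": 0,"dy": 0,"dz": 0,"yaw": 0},
    {"dx": 0,"dy": 0,"dz": 0,"yaw": 0},
  ],
)

```text
t: 10.22
eef_pos: [571.9, 39.8, 179.4]
tcp_rot: [3.141, 0.001, -0.219]
ft_force: [-0.4, 0.2, -2.1]
opening: 0.632
```

>>> drive_tool(
  commands=[
    {"dx": 0,"dy": -4,"dz": -20,"yaw": 0},
    {"dx": 0,"dy": 0,"dz": 0,"yaw": 0},
  ],
)

```text
t: 10.38
eef_pos: [570.1, 37.5, 157.5]
tcp_rot: [3.141, 0.004, -0.216]
ft_force: [-1.0, 0.4, -4.0]
opening: 0.63
```

```bash
python3 - <<'E'
from h import *
s=env.state();print(s['eef_pos'],s['tcp_rot'])
for n in("side","top","wrist"): cv2.imwrite(f"pics/{n}4.png",env.read_camera(n)[:,:,::-1])
a=cv2.imread("pics/side4.png")[130:290,200:380];b=cv2.imread("pics/top4.png")[140:280,280:440]
cv2.imwrite("pics/c4.png",np.hstack([cv2.resize(a,(400,356),interpolation=3),cv2.resize(b,(400,356),interpolation=3)]))
E
```

```text
[570.12823412  37.51435284 157.48359997] [ 3.14091585  0.0042984  -0.21589844]
```

View pics/c4.png

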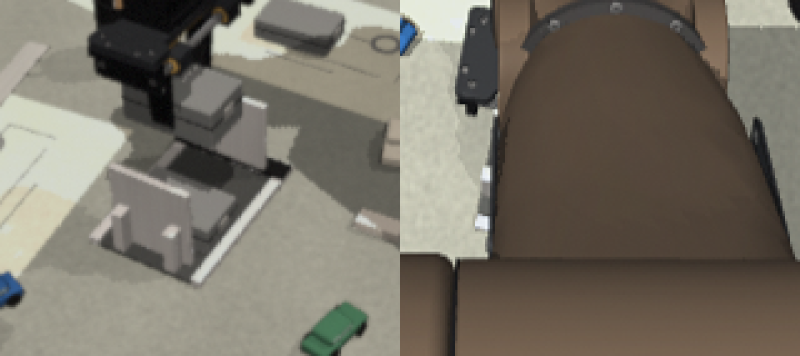

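View pics/wrist4.png

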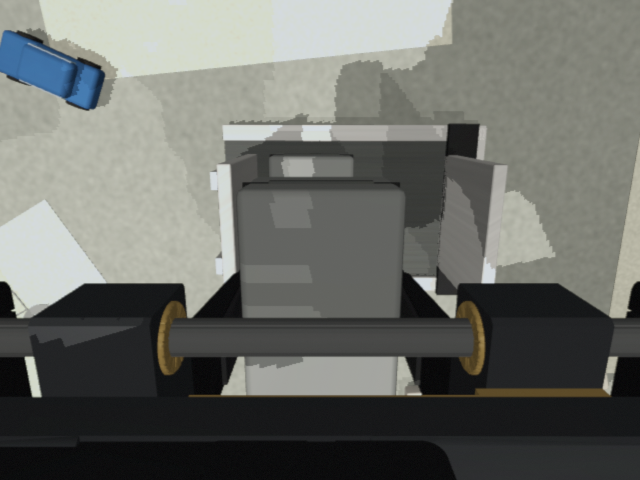

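```bash
python3 - <<'E'
from h import *
c=cal("wrist")
def rk(p): d=p[:2]-np.array([570,12.5]); return np.round([d@[.9767,-.2147], d@[.2147,.9767]],1)
for n,px,z in [("heldL",(240,188),187.4),("heldR",(401,188),187.4),("baseL",(269,156),42),("baseR",(353,156),42),("endTopInnerFar",(233,163),102),("cheekTopInFar",(497,165),102),("railTL",(223,125),10),("railTR",(486,125),10)]:
    print(n,rk(atz("wrist",px,z,c)))
print(rk(env.state()['eef_pos']))
E
```

```text
heldL [44.5 54. ]
heldR [44.5 -2.4]
baseL [46.7 61.6]
baseR [46.7  3.4]
endTopInnerFar [46.5 74.1]
cheekTopInFar [ 45.4 -71.5]
railTL [67.8 99.7]
railTR [ 67.8 -99.2]
[-3.9 25.1]
```

>>> drive_tool(
  commands=[
    {"dx": 0,"dy": 0,"dz": -30,"yaw": 0},
    {"dx": 0,"dy": 0,"dz": -30,"yaw": 0},
    {"dx": 0,"dy": 0,"dz": 0,"yaw": 0},
    {"dx": 0,"dy": 0,"dz": 0,"yaw": 0},
  ],
)

```text
t: 10.87
eef_pos: [571.5, 37.5, 100.1]
tcp_rot: [3.141, 0.002, -0.216]
ft_force: [0.0, 0.3, -1.6]
opening: 0.628
```

>>> drive_tool(
  commands=[
    {"dx": 0.5,"dy": -3,"dz": -15,"yaw": 0},
    {"dx": 0,"dy": 0,"dz": -14,"yaw": 0},
    {"dx": 0,"dy": 0,"dz": -6,"yaw": 0},
    {"dx": 0,"dy": 0,"dz": 0,"yaw": 0},
    {"dx": 0,"dy": 0,"dz": 0,"yaw": 0},
  ],
)

```text
t: 11.28
eef_pos: [572.9, 34.1, 66.3]
tcp_rot: [-3.141, -0.001, -0.216]
ft_force: [0.6, 0.7, -2.7]
opening: 0.631
```

>>> drive_tool(
  commands=[
    {"dx": 0,"dy": 0,"dz": -4,"yaw": 0},
    {"dx": 0,"dy": 0,"dz": -4,"yaw": 0},
    {"dx": 0,"dy": 0,"dz": 0,"yaw": 0},
  ],
)

```text
t: 11.53
eef_pos: [572.2, 34.0, 56.9]
tcp_rot: [3.141, 0.0, -0.216]
ft_force: [-1.0, -0.1, -3.3]
opening: 0.628
```

>>> drive_tool(
  commands=[
    {"dx": 0,"dy": 0,"dz": -1.5,"yaw": 0},
    {"dx": 0,"dy": 0,"dz": 0,"yaw": 0},
  ],
)

```text
t: 11.7
eef_pos: [572.4, 34.0, 56.1]
tcp_rot: [3.142, -0.0, -0.216]
ft_force: [-0.5, -0.3, 3.7]
opening: 0.632
```

>>> drive_tool(
  commands=[
    {"dx": 0,"dy": 0,"dz": -0.5,"yaw": 0},
    {"dx": 0,"dy": 0,"dz": 0,"yaw": 0},
  ],
)

```text
t: 11.87
eef_pos: [572.4, 34.0, 56.1]
tcp_rot: [3.142, -0.001, -0.216]
ft_force: [-3.3, 0.6, 10.4]
opening: 0.634
```

>>> drive_tool(
  commands=[
    {"dx": 0,"dy": 0,"dz": 0,"yaw": 0},
    {"dx": 0,"dy": 0,"dz": 0,"yaw": 0},
    {"dx": 0,"dy": 0,"dz": 0,"yaw": 0},
    {"dx": 0,"dy": 0,"dz": 0,"yaw": 0},
  ],
  grip=0.75,
)

```text
t: 12.2
eef_pos: [572.4, 33.9, 55.0]
tcp_rot: [3.142, -0.0, -0.216]
ft_force: [-0.7, 0.4, 0.0]
opening: 0.747
```

>>> drive_tool(
  commands=[
    {"dx": 0,"dy": 0,"dz": 20,"yaw": 0},
    {"dx": 0,"dy": 0,"dz": 38,"yaw": 0},
    {"dx": 0,"dy": 0,"dz": 40,"yaw": 0},
    {"dx": 0,"dy": 0,"dz": 36,"yaw": 0},
    {"dx": -5,"dy": -10,"dz": 20,"yaw": 0},
  ],
)

```text
t: 12.62
eef_pos: [568.6, 24.7, 213.0]
tcp_rot: [-3.141, -0.005, -0.215]
ft_force: [0.1, -0.2, -1.0]
opening: 0.752
```

>>> drive_tool(
  commands=[
    {"dx": -25,"dy": -30,"dz": 5,"yaw": 0},
    {"dx": -25,"dy": -30,"dz": 5,"yaw": 0},
    {"dx": -25,"dy": -30,"dz": 5,"yaw": 0},
    {"dx": -25,"dy": -32,"dz": 5,"yaw": 0},
    {"dx": -5,"dy": -40,"dz": 0,"yaw": 0},
  ],
  grip=1,
)

```text
t: 13.03
eef_pos: [459.3, -138.0, 230.0]
tcp_rot: [3.142, -0.0, -0.215]
ft_force: [2.5, -0.3, 1.2]
opening: 0.992
```

>>> drive_tool(
  commands=[
    {"dx": 0,"dy": -40,"dz": 0,"yaw": 0},
    {"dx": 0,"dy": -40,"dz": 0,"yaw": 0},
    {"dx": 0,"dy": -40,"dz": 0,"yaw": 1.5},
    {"dx": 0,"dy": -38,"dz": 0,"yaw": 2},
    {"dx": 0,"dy": 0,"dz": 0,"yaw": 0},
  ],
)

```text
t: 13.45
eef_pos: [462.1, -301.7, 228.6]
tcp_rot: [3.14, -0.001, -0.157]
ft_force: [0.8, 1.1, -1.3]
opening: 1.001
```

```bash
python3 look.py w5 slim_case_mid; python3 - <<'E'
from h import *
cv2.imwrite("pics/side5.png",cv2.resize(env.read_camera("side")[120:300,190:400,::-1],None,fx=3,fy=3,interpolation=3))
E
```

```text
13.45 [ 462.13348314 -301.66863359  228.59794911] [ 3.14007595e+00 -7.29141453e-04 -1.56904105e-01]
slim_case_mid 0.86 [320.7, 109.0] 8161 ((543.0230102539062, -318.2992248535156), (59.501827239990234, 99.57061004638672), 81.13933563232422)
slim_case_mid {'pixel': [321.7, 109.3], 'conf': 0.87} [ 547.2838633  -315.76191073   15.        ]
```

View pics/w5.png

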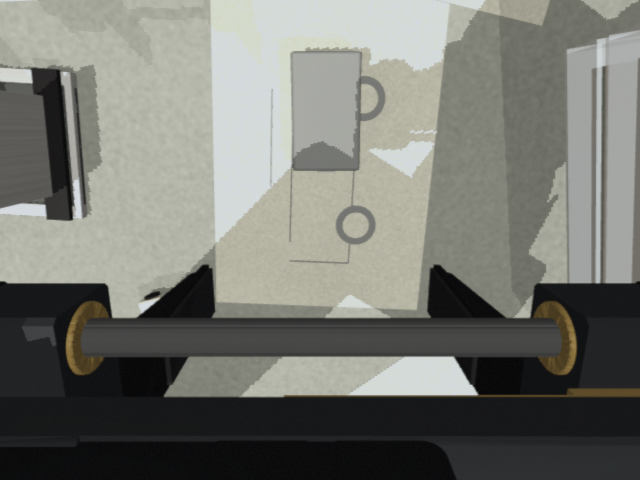

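View pics/side5.png

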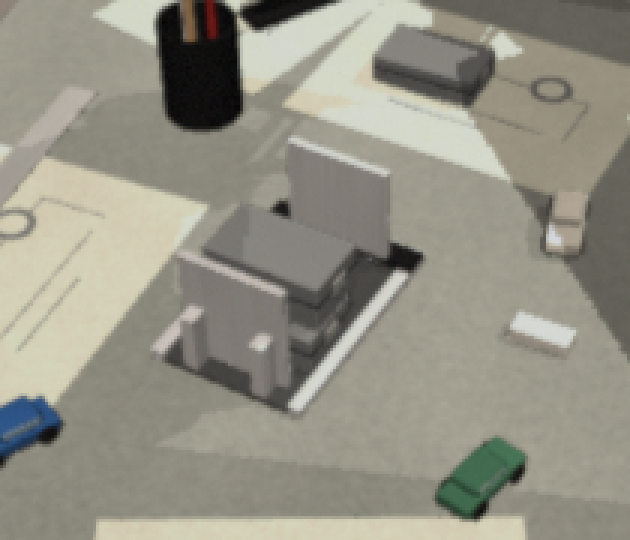

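Thick case stands on the base; slim lies square to the gripper at (326,110). Grasping it.

>>> drive_tool(
  commands=[
    {"dx": 40,"dy": -8,"dz": 0,"yaw": 0},
    {"dx": 40,"dy": -8,"dz": -10,"yaw": 0},
    {"dx": 0,"dy": 0,"dz": -38,"yaw": 0},
    {"dx": 0,"dy": 0,"dz": -38,"yaw": 0},
    {"dx": 0,"dy": 0,"dz": -38,"yaw": 0},
  ],
)

```text
t: 14.07
eef_pos: [542.8, -310.1, 104.0]
tcp_rot: [3.141, -0.001, -0.153]
ft_force: [0.2, 0.5, 0.4]
opening: 1.001
```

>>> drive_tool(
  commands=[
    {"dx": 0,"dy": 0,"dz": -30,"yaw": 0},
    {"dx": 0,"dy": 0,"dz": -30,"yaw": 0},
    {"dx": 0,"dy": 0,"dz": 0,"yaw": 0},
    {"dx": 0,"dy": 0,"dz": 0,"yaw": 0},
  ],
)

```text
t: 14.4
eef_pos: [542.0, -310.6, 44.8]
tcp_rot: [-3.141, 0.002, -0.154]
ft_force: [0.4, 0.4, 0.0]
opening: 0.996
```

>>> drive_tool(
  commands=[
    {"dx": 1,"dy": -8,"dz": 0,"yaw": 0},
    {"dx": 0,"dy": 0,"dz": -20,"yaw": 0},
    {"dx": 0,"dy": 0,"dz": -14,"yaw": 0},
    {"dx": 0,"dy": 0,"dz": -3,"yaw": 0},
    {"dx": 0,"dy": 0,"dz": 0,"yaw": 0},
  ],
)

```text
t: 14.82
eef_pos: [543.5, -320.5, 9.3]
tcp_rot: [3.141, -0.001, -0.155]
ft_force: [-0.6, -0.0, -0.1]
opening: 0.998
```

>>> drive_tool(
  commands=[
    {"dx": 0,"dy": 0,"dz": 0,"yaw": 0},
    {"dx": 0,"dy": 0,"dz": 0,"yaw": 0},
  ],
)

```text
t: 14.98
eef_pos: [543.7, -320.5, 9.8]
tcp_rot: [3.14, -0.002, -0.155]
ft_force: [0.6, -0.1, 0.4]
opening: 0.999
```

>>> drive_tool(
  commands=[
    {"dx": 0,"dy": 1,"dz": -4,"yaw": 0},
    {"dx": 0,"dy": 0,"dz": 0,"yaw": 0},
  ],
)

```text
t: 15.15
eef_pos: [543.1, -318.9, 4.3]
tcp_rot: [3.141, -0.0, -0.155]
ft_force: [-0.3, -0.4, -0.7]
opening: 0.999
```

>>> drive_tool(
  commands=[
    {"dx": 0,"dy": 0,"dz": 0,"yaw": 0},
    {"dx": 0,"dy": 0,"dz": 0,"yaw": 0},
    {"dx": 0,"dy": 0,"dz": 0,"yaw": 0},
    {"dx": 0,"dy": 0,"dz": 0,"yaw": 0},
    {"dx": 0,"dy": 0,"dz": 0,"yaw": 0},
  ],
  grip=0,
)

```text
t: 15.57
eef_pos: [543.0, -319.0, 4.1]
tcp_rot: [3.141, 0.0, -0.155]
ft_force: [-0.5, -0.5, 0.2]
opening: 0.707
```

>>> drive_tool(
  commands=[
    {"dx": 0,"dy": 0,"dz": 0,"yaw": 0},
    {"dx": 0,"dy": 0,"dz": 0,"yaw": 0},
    {"dx": 0,"dy": 0,"dz": 0,"yaw": 0},
  ],
)

```text
t: 15.82
eef_pos: [543.0, -319.0, 4.1]
tcp_rot: [3.141, -0.0, -0.155]
ft_force: [0.2, 0.3, 0.3]
opening: 0.636
```

>>> drive_tool(
  commands=[
    {"dx": 0,"dy": 0,"dz": 15,"yaw": 0},
    {"dx": 0,"dy": 0,"dz": 35,"yaw": 0},
    {"dx": 0,"dy": 0,"dz": 38,"yaw": 0},
    {"dx": 0,"dy": 0,"dz": 38,"yaw": -3.5},
    {"dx": 0,"dy": 0,"dz": 38,"yaw": 0},
  ],
)

```text
t: 16.23
eef_pos: [542.6, -318.7, 169.5]
tcp_rot: [-3.141, 0.001, -0.22]
ft_force: [0.6, -0.7, -2.0]
opening: 0.629
```

>>> drive_tool(
  commands=[
    {"dx": 3,"dy": 20,"dz": 12,"yaw": 0},
    {"dx": 3,"dy": 40,"dz": 0,"yaw": 0},
    {"dx": 3,"dy": 40,"dz": 0,"yaw": 0},
    {"dx": 3,"dy": 40,"dz": 0,"yaw": 0},
    {"dx": 3,"dy": 40,"dz": 0,"yaw": 0},
  ],
)

```text
t: 16.65
eef_pos: [557.5, -137.3, 180.0]
tcp_rot: [3.142, 0.0, -0.217]
ft_force: [0.8, 1.0, -1.9]
opening: 0.626
```

>>> drive_tool(
  commands=[
    {"dx": 3,"dy": 40,"dz": 0,"yaw": 0},
    {"dx": 3,"dy": 40,"dz": 0,"yaw": 0},
    {"dx": 3,"dy": 40,"dz": 0,"yaw": 0},
    {"dx": 3,"dy": 35,"dz": 0,"yaw": 0},
    {"dx": 2,"dy": 18,"dz": 0,"yaw": 0},
  ],
)

```text
t: 17.07
eef_pos: [571.5, 37.6, 180.0]
tcp_rot: [-3.141, 0.001, -0.214]
ft_force: [0.3, -0.5, -1.1]
opening: 0.629
```

>>> drive_tool(
  commands=[
    {"dx": 0,"dy": 0,"dz": 0,"yaw": 0},
    {"dx": 0,"dy": 0,"dz": 0,"yaw": 0},
  ],
)

```text
t: 17.23
eef_pos: [571.8, 34.8, 179.9]
tcp_rot: [3.141, 0.0, -0.214]
ft_force: [-0.3, -0.4, -2.8]
opening: 0.626
```

```bash
python3 look.py w6
```

```text
17.2333 [571.79038453  34.83549786 179.86565555] [ 3.14129520e+00  4.74960326e-04 -2.14132881e-01]
```

View pics/w6.png

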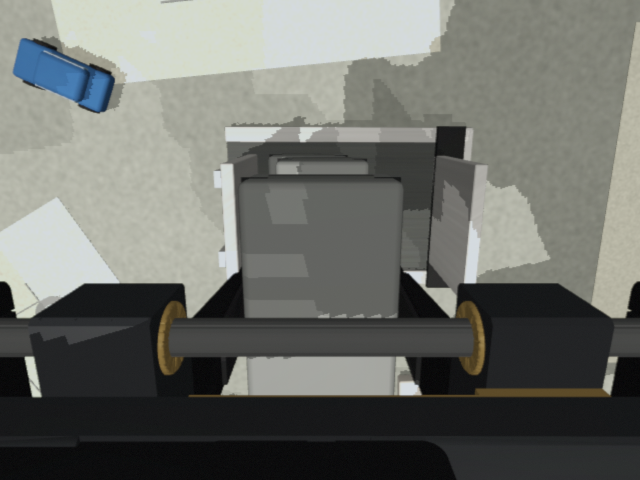

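```bash
python3 - <<'E'
import cv2
im=cv2.imread("pics/w6.png"); cv2.imwrite("pics/w6z.png",cv2.resize(im[110:210,220:420],None,fx=4,fy=4,interpolation=cv2.INTER_CUBIC))
E
```

```text
(no output)
```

View pics/w6z.png

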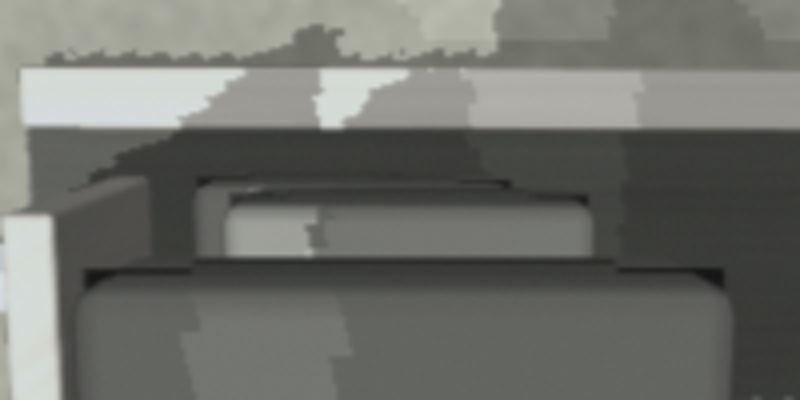

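```bash
python3 - <<'E'
import numpy as np
d=np.load("pics/w6.npz");K,R,t=d['K'],d['R'],d['t']
def f(zx,zy,z):
    px=(220+zx/4,110+zy/4);v=R.T@np.linalg.inv(K)@np.array([px[0],px[1],1.]);o=-R.T@t;p=(o+v*(z-o[2])/v[2])[:2]-np.array([570,12.5]);return np.round([p@[.9767,-.2147],p@[.2147,.9767]],1)
for n,a in dict(heldL_face=(85,290,205.8),heldR=(728,290,205.8),heldTop=(400,262,205.8),thickL=(228,205,86),thickR=(592,205,86),thickTop=(400,192,86),baseL=(195,183,42),baseR_=(500,183,42)).items(): print(n,f(*a))
E
```

```text
heldL_face [47.1 50.8]
heldR [47.1 -5.8]
heldTop [49.6 23.1]
thickL [45.7 50.7]
thickR [45.7 -7.2]
thickTop [47.7 23.3]
baseL [46.4 61.3]
baseR_ [46.5  4.9]
```

>>> drive_tool(
  commands=[
    {"dx": -1.5,"dy": 0,"dz": -30,"yaw": 0},
    {"dx": 0,"dy": 0,"dz": -30,"yaw": 0},
    {"dx": 0,"dy": 0,"dz": -16,"yaw": 0},
    {"dx": 0,"dy": 0,"dz": 0,"yaw": 0},
    {"dx": 0,"dy": 0,"dz": 0,"yaw": 0},
  ],
)

```text
t: 17.7
eef_pos: [570.4, 32.8, 103.8]
tcp_rot: [3.141, 0.001, -0.218]
ft_force: [0.0, 0.5, -1.9]
opening: 0.629
```

>>> drive_tool(
  commands=[
    {"dx": 0,"dy": 1.5,"dz": -6,"yaw": 0},
    {"dx": 0,"dy": 0,"dz": -5,"yaw": 0},
    {"dx": 0,"dy": 0,"dz": 0,"yaw": 0},
    {"dx": 0,"dy": 0,"dz": 0,"yaw": 0},
  ],
)

```text
t: 18.03
eef_pos: [570.6, 35.5, 93.4]
tcp_rot: [3.142, -0.0, -0.216]
ft_force: [-0.2, -0.4, -2.3]
opening: 0.631
```

>>> drive_tool(
  commands=[
    {"dx": 0,"dy": 0,"dz": -1.5,"yaw": 0},
    {"dx": 0,"dy": 0,"dz": 0,"yaw": 0},
  ],
)

```text
t: 18.2
eef_pos: [570.6, 35.6, 91.8]
tcp_rot: [3.142, -0.0, -0.216]
ft_force: [0.4, -0.3, -2.2]
opening: 0.631
```

>>> drive_tool(
  commands=[
    {"dx": 0,"dy": 0,"dz": -1,"yaw": 0},
    {"dx": 0,"dy": 0,"dz": 0,"yaw": 0},
  ],
)

```text
t: 18.37
eef_pos: [570.5, 35.6, 90.6]
tcp_rot: [3.142, -0.0, -0.216]
ft_force: [-0.5, -0.4, -1.8]
opening: 0.631
```

>>> drive_tool(
  commands=[
    {"dx": 0,"dy": 0,"dz": -0.7,"yaw": 0},
    {"dx": 0,"dy": 0,"dz": 0,"yaw": 0},
  ],
)

```text
t: 18.53
eef_pos: [570.6, 35.5, 90.1]
tcp_rot: [3.142, -0.0, -0.216]
ft_force: [-1.1, 0.3, 1.0]
opening: 0.627
```

>>> drive_tool(
  commands=[
    {"dx": 0,"dy": 0,"dz": -0.4,"yaw": 0},
    {"dx": 0,"dy": 0,"dz": 0,"yaw": 0},
  ],
)

```text
t: 18.7
eef_pos: [570.6, 35.6, 90.0]
tcp_rot: [-3.142, -0.0, -0.216]
ft_force: [-2.3, 0.5, 5.0]
opening: 0.629
```

>>> drive_tool(
  commands=[
    {"dx": 0,"dy": 0,"dz": 0,"yaw": 0},
    {"dx": 0,"dy": 0,"dz": 0,"yaw": 0},
    {"dx": 0,"dy": 0,"dz": 0,"yaw": 0},
    {"dx": 0,"dy": 0,"dz": 0,"yaw": 0},
  ],
  grip=0.75,
)

```text
t: 19.03
eef_pos: [570.6, 35.5, 89.4]
tcp_rot: [3.141, -0.0, -0.216]
ft_force: [0.7, -0.4, -0.4]
opening: 0.748
```

>>> drive_tool(
  commands=[
    {"dx": 0,"dy": 0,"dz": 20,"yaw": 0},
    {"dx": 0,"dy": 0,"dz": 38,"yaw": 0},
    {"dx": 0,"dy": 0,"dz": 40,"yaw": 0},
    {"dx": 0,"dy": 0,"dz": 20,"yaw": 0},
  ],
)

```text
t: 19.37
eef_pos: [571.5, 35.5, 211.5]
tcp_rot: [-3.141, -0.004, -0.216]
ft_force: [-0.5, -0.0, 1.0]
opening: 0.745
```

>>> drive_tool(
  commands=[
    {"dx": -28,"dy": -15,"dz": 15,"yaw": 0},
    {"dx": -28,"dy": -15,"dz": 15,"yaw": 0},
    {"dx": -28,"dy": -15,"dz": 15,"yaw": 0},
    {"dx": -28,"dy": -15,"dz": 15,"yaw": 0},
    {"dx": 0,"dy": 0,"dz": 0,"yaw": 0},
  ],
  grip=0,
)

```text
t: 19.78
eef_pos: [455.6, -25.8, 270.0]
tcp_rot: [3.141, -0.003, -0.217]
ft_force: [1.6, -0.2, 1.1]
opening: 0.455
```

```bash
python3 look.py w7; python3 - <<'E'
from h import *
a=env.read_camera("side")[110:290,210:380,::-1]; w=cv2.imread("pics/w7.png")[0:240,120:440]
cv2.imwrite("pics/c7.png",np.hstack([cv2.resize(a,(380,402),interpolation=3),cv2.resize(w,(420,402),interpolation=3)]))
E
```

```text
19.7833 [455.55393461 -25.7690488  269.99434158] [ 3.14100991e+00 -2.51376888e-03 -2.17259352e-01]
```

View pics/c7.png

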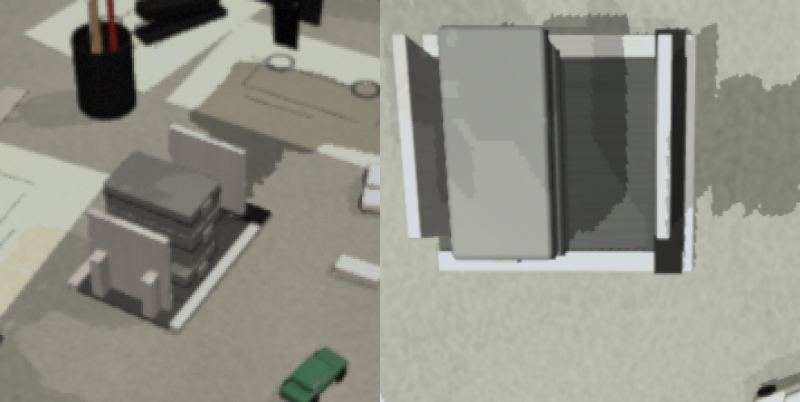

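The column stands straight, cheek open. Going behind the cheek with shut fingers.

>>> drive_tool(
  commands=[
    {"dx": 28,"dy": -24,"dz": 0,"yaw": 0},
    {"dx": 28,"dy": -24,"dz": 0,"yaw": 0},
    {"dx": 28,"dy": -24,"dz": -10,"yaw": 0},
    {"dx": 6,"dy": -8,"dz": -30,"yaw": 0},
    {"dx": 0,"dy": 0,"dz": -40,"yaw": 0},
  ],
)

```text
t: 20.3
eef_pos: [552.0, -106.3, 186.8]
tcp_rot: [3.141, -0.004, -0.217]
ft_force: [0.8, -1.4, -1.6]
opening: 0.032
```

>>> drive_tool(
  commands=[
    {"dx": 0,"dy": 0,"dz": -40,"yaw": 0},
    {"dx": 0,"dy": 0,"dz": -30,"yaw": 0},
    {"dx": 0,"dy": 0,"dz": 0,"yaw": 0},
    {"dx": 0,"dy": 0,"dz": 0,"yaw": 0},
  ],
)

```text
t: 20.63
eef_pos: [548.6, -104.0, 116.1]
tcp_rot: [-3.141, 0.004, -0.216]
ft_force: [0.6, -0.2, 0.4]
opening: 0.002
```

>>> drive_tool(
  commands=[
    {"dx": -4,"dy": 1,"dz": -30,"yaw": 0},
    {"dx": 0,"dy": 0,"dz": -28,"yaw": 0},
    {"dx": 0,"dy": 0,"dz": 0,"yaw": 0},
    {"dx": 0,"dy": 0,"dz": 0,"yaw": 0},
  ],
)

```text
t: 20.97
eef_pos: [545.3, -103.4, 60.6]
tcp_rot: [3.142, -0.0, -0.216]
ft_force: [-0.2, -0.8, 0.1]
opening: 0.004
```

>>> drive_tool(
  commands=[
    {"dx": 2.1,"dy": 9.8,"dz": 0,"yaw": 0},
    {"dx": 2.1,"dy": 9.8,"dz": 0,"yaw": 0},
    {"dx": 2.1,"dy": 9.8,"dz": 0,"yaw": 0},
    {"dx": 2.2,"dy": 9.8,"dz": 0,"yaw": 0},
    {"dx": 2.2,"dy": 9.8,"dz": 0,"yaw": 0},
  ],
)

```text
t: 21.38
eef_pos: [556.2, -53.9, 61.2]
tcp_rot: [3.141, -0.003, -0.215]
ft_force: [-1.1, -7.4, 6.8]
opening: 0.006
```

>>> drive_tool(
  commands=[
    {"dx": 2.1,"dy": 9.8,"dz": 0,"yaw": 0},
    {"dx": 2.1,"dy": 9.8,"dz": 0,"yaw": 0},
    {"dx": 1.5,"dy": 7,"dz": 0,"yaw": 0},
    {"dx": 1,"dy": 5,"dz": 0,"yaw": 0},
    {"dx": 0,"dy": 0,"dz": 0,"yaw": 0},
  ],
)

```text
t: 21.8
eef_pos: [563.0, -21.5, 60.9]
tcp_rot: [3.141, -0.003, -0.215]
ft_force: [0.3, 0.4, 0.4]
opening: 0.01
```

>>> drive_tool(
  commands=[
    {"dx": 0.8,"dy": 3.5,"dz": 0,"yaw": 0},
    {"dx": 0.8,"dy": 3.5,"dz": 0,"yaw": 0},
    {"dx": 0.8,"dy": 3.5,"dz": 0,"yaw": 0},
    {"dx": 0.8,"dy": 3.5,"dz": 0,"yaw": 0},
  ],
)

```text
t: 22.13
eef_pos: [565.6, -9.0, 60.6]
tcp_rot: [3.141, -0.002, -0.216]
ft_force: [-0.9, -8.7, 6.6]
opening: 0.007
```

>>> drive_tool(
  commands=[
    {"dx": 0.6,"dy": 2.5,"dz": 0,"yaw": 0},
    {"dx": 0.6,"dy": 2.5,"dz": 0,"yaw": 0},
    {"dx": 0.6,"dy": 2.5,"dz": 0,"yaw": 0},
  ],
)

```text
t: 22.38
eef_pos: [567.2, -1.7, 60.6]
tcp_rot: [3.141, -0.001, -0.216]
ft_force: [-3.0, -10.1, 7.7]
opening: 0.006
```

>>> drive_tool(
  commands=[
    {"dx": 0.4,"dy": 1.5,"dz": 0,"yaw": 0},
    {"dx": 0.3,"dy": 1.5,"dz": 0,"yaw": 0},
    {"dx": 0.3,"dy": 1.5,"dz": 0,"yaw": 0},
  ],
)

```text
t: 22.63
eef_pos: [568.2, 2.7, 60.6]
tcp_rot: [3.141, -0.001, -0.216]
ft_force: [-2.4, -9.9, 7.5]
opening: 0.005
```

```bash
python3 look.py w8; python3 - <<'E'
from h import *
a=env.read_camera("side")[130:270,230:350,::-1]; w=cv2.imread("pics/w8.png")[60:300,120:440]
cv2.imwrite("pics/c8.png",np.hstack([cv2.resize(a,(380,443),interpolation=3),cv2.resize(w,(420,315),interpolation=3)[:,:] if 0 else cv2.resize(w,(420,443),interpolation=3)]))
E
```

```text
22.6333 [568.19215006   2.73471778  60.59166482] [ 3.14055359e+00 -1.29732265e-03 -2.15886304e-01]
```

View pics/c8.png

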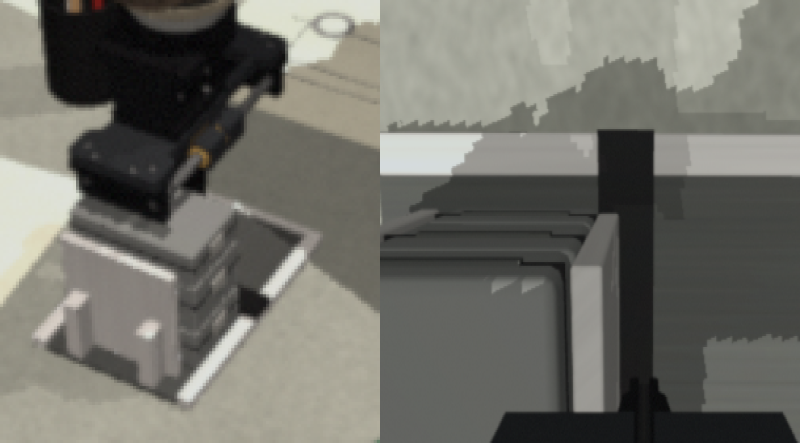

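>>> drive_tool(
  commands=[
    {"dx": 0.2,"dy": 1,"dz": 0,"yaw": 0},
    {"dx": 0.2,"dy": 1,"dz": 0,"yaw": 0},
    {"dx": 0,"dy": 0,"dz": 0,"yaw": 0},
  ],
)

```text
t: 22.98
eef_pos: [568.7, 4.9, 60.6]
tcp_rot: [3.141, -0.001, -0.216]
ft_force: [-2.0, -8.7, 7.0]
opening: -0.0
```

>>> drive_tool(
  commands=[
    {"dx": 0.2,"dy": 0.8,"dz": 0,"yaw": 0},
    {"dx": 0,"dy": 0,"dz": 0,"yaw": 0},
  ],
)

```text
t: 23.15
eef_pos: [568.8, 5.6, 60.6]
tcp_rot: [3.141, -0.001, -0.216]
ft_force: [-2.6, -9.9, 7.0]
opening: 0.006
```

>>> drive_tool(
  commands=[
    {"dx": 0.2,"dy": 0.7,"dz": 0,"yaw": 0},
    {"dx": 0,"dy": 0,"dz": 0,"yaw": 0},
  ],
)

```text
t: 23.32
eef_pos: [569.0, 6.3, 60.6]
tcp_rot: [3.141, -0.001, -0.216]
ft_force: [-2.6, -8.4, 6.8]
opening: 0.007
```

>>> drive_tool(
  commands=[
    {"dx": 0.1,"dy": 0.5,"dz": 0,"yaw": 0},
    {"dx": 0,"dy": 0,"dz": 0,"yaw": 0},
  ],
)

```text
t: 23.48
eef_pos: [569.1, 6.8, 60.6]
tcp_rot: [3.141, -0.001, -0.216]
ft_force: [-3.0, -9.7, 7.2]
opening: 0.004
```

>>> drive_tool(
  commands=[
    {"dx": 0.1,"dy": 0.5,"dz": 0,"yaw": 0},
    {"dx": 0,"dy": 0,"dz": 0,"yaw": 0},
  ],
)

```text
t: 23.65
eef_pos: [569.2, 7.2, 60.6]
tcp_rot: [3.141, -0.001, -0.216]
ft_force: [-2.0, -9.3, 7.0]
opening: 0.007
```

>>> drive_tool(
  commands=[
    {"dx": 0.1,"dy": 0.5,"dz": 0,"yaw": 0},
    {"dx": 0,"dy": 0,"dz": 0,"yaw": 0},
  ],
)

```text
t: 23.82
eef_pos: [569.3, 7.7, 60.6]
tcp_rot: [3.141, -0.001, -0.216]
ft_force: [-2.4, -9.3, 7.9]
opening: 0.004
```

>>> drive_tool(
  commands=[
    {"dx": 0.1,"dy": 0.5,"dz": 0,"yaw": 0},
    {"dx": 0,"dy": 0,"dz": 0,"yaw": 0},
  ],
)

```text
t: 23.98
eef_pos: [569.4, 8.2, 60.6]
tcp_rot: [3.141, -0.001, -0.216]
ft_force: [-3.5, -9.2, 6.9]
opening: 0.002
```

>>> drive_tool(
  commands=[
    {"dx": 0.1,"dy": 0.5,"dz": 0,"yaw": 0},
    {"dx": 0,"dy": 0,"dz": 0,"yaw": 0},
  ],
)

```text
t: 24.15
eef_pos: [569.5, 8.7, 60.6]
tcp_rot: [3.141, -0.001, -0.216]
ft_force: [-2.2, -10.5, 7.6]
opening: 0.0
```

>>> drive_tool(
  commands=[
    {"dx": 0.1,"dy": 0.5,"dz": 0,"yaw": 0},
    {"dx": 0,"dy": 0,"dz": 0,"yaw": 0},
  ],
)

```text
t: 24.32
eef_pos: [569.6, 9.2, 60.6]
tcp_rot: [3.141, -0.001, -0.216]
ft_force: [-2.6, -10.0, 7.4]
opening: 0.007
```

>>> drive_tool(
  commands=[
    {"dx": 0.1,"dy": 0.5,"dz": 0,"yaw": 0},
    {"dx": 0,"dy": 0,"dz": 0,"yaw": 0},
  ],
)

```text
t: 24.48
eef_pos: [569.6, 9.3, 60.6]
tcp_rot: [3.14, -0.001, -0.216]
ft_force: [-4.1, -14.2, 7.6]
opening: 0.003
```

>>> drive_tool(
  commands=[
    {"dx": 0.1,"dy": 0.4,"dz": 0,"yaw": 0},
    {"dx": 0,"dy": 0,"dz": 0,"yaw": 0},
  ],
)

```text
t: 24.65
eef_pos: [569.6, 9.3, 60.6]
tcp_rot: [3.14, -0.001, -0.216]
ft_force: [-4.0, -16.3, 8.8]
opening: 0.005
```

>>> drive_tool(
  commands=[
    {"dx": 0.1,"dy": 0.3,"dz": 0,"yaw": 0},
    {"dx": 0,"dy": 0,"dz": 0,"yaw": 0},
  ],
)

```text
t: 24.82
eef_pos: [569.6, 9.3, 60.6]
tcp_rot: [3.139, -0.001, -0.216]
ft_force: [-4.7, -18.8, 8.9]
opening: 0.005
```

Solid stop at ~19 N (about 10 N beyond the sliding force). Backing off and checking.

>>> drive_tool(
  commands=[
    {"dx": -1,"dy": -5,"dz": 0,"yaw": 0},
    {"dx": -3,"dy": -15,"dz": 0,"yaw": 0},
    {"dx": -4,"dy": -20,"dz": 0,"yaw": 0},
    {"dx": 0,"dy": 0,"dz": 35,"yaw": 0},
    {"dx": 0,"dy": 0,"dz": 40,"yaw": 0},
  ],
)

```text
t: 25.23
eef_pos: [560.1, -29.3, 133.6]
tcp_rot: [3.141, 0.006, -0.217]
ft_force: [0.8, 0.3, 0.3]
opening: 0.007
```

>>> drive_tool(
  commands=[
    {"dx": 0,"dy": 0,"dz": 40,"yaw": 0},
    {"dx": -20,"dy": 10,"dz": 30,"yaw": 0},
    {"dx": -30,"dy": 10,"dz": 20,"yaw": 0},
    {"dx": -30,"dy": 10,"dz": 20,"yaw": 0},
    {"dx": -30,"dy": 15,"dz": 10,"yaw": 0},
  ],
)

```text
t: 25.65
eef_pos: [450.6, 16.4, 256.7]
tcp_rot: [-3.141, -0.003, -0.216]
ft_force: [-0.0, 1.0, -0.6]
opening: 0.004
```

>>> drive_tool(
  commands=[
    {"dx": 0,"dy": 20,"dz": 0,"yaw": 0},
    {"dx": 0,"dy": 20,"dz": 0,"yaw": 0},
    {"dx": 0,"dy": 0,"dz": 0,"yaw": 0},
  ],
)

```text
t: 25.9
eef_pos: [451.0, 58.4, 255.4]
tcp_rot: [-3.141, -0.001, -0.214]
ft_force: [-0.1, -0.7, -0.0]
opening: 0.002
```

```bash
python3 look.py w9; python3 - <<'E'
from h import *
a=env.read_camera("side")[130:270,230:350,::-1]; w=cv2.imread("pics/w9.png")[0:180,180:420]
cv2.imwrite("pics/c9.png",cv2.resize(w,None,fx=3.3,fy=3.3,interpolation=3))
cv2.imwrite("pics/s9.png",cv2.resize(a,None,fx=4,fy=4,interpolation=3))
E
```

```text
25.9 [450.95245163  58.38876121 255.41124395] [-3.14064354e+00 -1.25821675e-03 -2.14301807e-01]
```

View pics/c9.png

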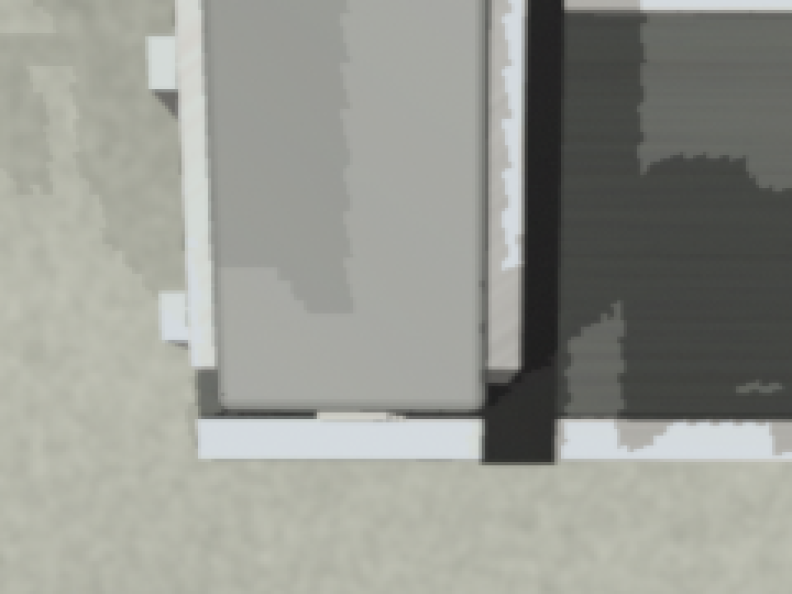

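View pics/s9.png

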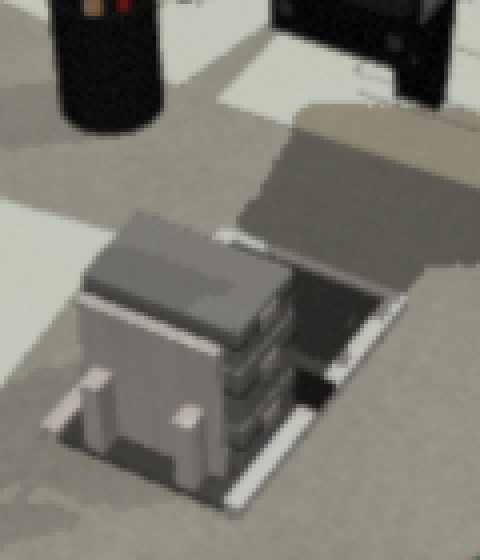

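```bash
python3 - <<'E'
import numpy as np
d=np.load("pics/w9.npz");K,R,t=d['K'],d['R'],d['t']
def f(zx,zy,z):
    px=(180+zx/3.3,zy/3.3);v=R.T@np.linalg.inv(K)@np.array([px[0],px[1],1.]);o=-R.T@t;p=(o+v*(z-o[2])/v[2])[:2]-np.array([570,12.5]);return np.round([p@[.9767,-.2147],p@[.2147,.9767]],1)
for n,a in dict(endIn=(214,366,102),cheekIn=(487,368,102),endIn2=(203,10,102),cheekIn2=(488,10,102),slimL=(220,406,116),slimR=(483,406,116),slimL2=(205,10,116),slimR2=(486,10,116)).items(): print(n,f(*a))
E
```

```text
endIn [-43.9  77.6]
cheekIn [-44.2  14.9]
endIn2 [30.  76.8]
cheekIn2 [30.  15.1]
slimL [-53.   74.2]
slimR [-52.9  16. ]
slimL2 [26.2 73.9]
slimR2 [26.2 15.7]
```

```bash
python3 - <<'E'
from cell import env
print(env.state()['t'],env.state()['ft_force']); print(env.job_done())
E
```

```text
26.0 [-0.08220701 -0.16869986 -0.61225501]
the job is handed in; nothing more can be done
None
```

I pulled the cheek fully open, set the thick case on the bottom case and the slim case on top, and pushed the cheek in until the column pressed on the end plate. Then I backed the arm off and handed the job in at about 26 s. No verdict was reported.

- **Opening:** the cheek stopped moving at about 20 N, so I took that as its stop.
- **Closing:** it came to a solid stop with about 19 N of horizontal push. That is roughly 10 N above what it took to slide, so I estimate about 10 N on the end plate.
- **Last pictures:** the three cases stand in line between the plates, parallel to the rack. The slim case measures centred at rack y of about 45 mm and the cheek face at about 15 mm, which matches a closed joint of 0.010. The gripper is clear of everything.
- **One reading disagreed:** the last wrist picture put the end plate's inner face at about 77 mm, giving a gap of about 62 mm instead of 60. An earlier picture put that face at 74.8 mm and the stop felt solid, so I took this as picture and calibration error.
- **Not measured:** I judged whether the two lower cases are flush, and whether the cases' ends still line up after closing, only by eye in the final side picture. No move went near the cars, eraser or cup, but I did not re-measure them at the end.

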